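# Ready the sealant gun for the sink joint

### The job

Make the sealant gun ready for re-sealing the sink: pull the snug cap straight off its nozzle and lay it on the worktop a little way in front of the nozzle or beside the gun, then pump the gun's trigger (never push the rod itself) until the plunger disc comes up against the piston in the tail of the cartridge. Squeeze gently once it touches, so that the piston is not driven in and no sealant starts to come. The program finishes while holding: the gun still lies on the worktop and the fingers keep squeezing the trigger so that the disc stays pressed on the piston; leave the things round it alone.

Things in the scene. Friction and masses are not known exactly. Their poses are not given: they have to be found in the camera images.
- gun: Loose 1.3 kg sealant gun on its side, 242 x 56 x 56 mm grey frame (y -116 to +127 mm), white cartridge; slides at about 14 N. Origin on the worktop under the barrel axis. +y: forward to the nozzle, -x: to handle and trigger, z up. Barrel, nozzle, rod, handle and trigger are centred 28 mm high. Black handle to x = -145, flat rear face at y = -166. Toothed rod with hook behind, to y = -282 mm.
- cap: Grey square snap cap, 25 g, on the nozzle at the start: body 20 x 30 x 20 mm, flange 24 x 4 x 24 mm at its closed +y end. Origin: centre of its underside, 18 mm over the worktop at the start; its y is then the gun's y. Two spring catches hold it behind a bead on the nozzle: a straight pull of 5 to 6 N along +y frees it within 5 mm; after 30 mm it is clear of the nozzle.
- cap_grip (a point): Middle of the cap's 20 x 30 x 20 mm body, where to pinch it from above across its x; 28 mm over the worktop at the start, 10 to 12 mm when the cap lies on the worktop.
- nozzle_tip (a point): Front end of the nozzle's bead, on the gun at (0, 190, 28) mm. Inside the cap at the start.
- squeeze_point (a point): On the gun at (-100, -138.5, 28) mm, midway between the handle's rear face and the front face of the released trigger; a gripper from above, closing along the gun's y, squeezes them together here: 55 mm over both when released, 37 mm fully squeezed; both stand z 16 to 40 mm. The handle is fixed in the gun, so a squeeze also slides the gun until the handle meets its finger.
- trigger (a joint): Trigger angle, rad: 0 released, 0.3 at its stop; lever about 95 mm, pivot at (-40, -126) mm of the gun. Needs 5 to 10 N at the squeeze point; its spring returns it if the fingers open to 75 mm or more. Its pawl pushes the rod by 5 mm teeth: one full squeeze and full release gain 5 mm (a part stroke gains nothing); on release the rod stays. With the disc on the piston it stalls short of its stop.
- plunger (a joint): Advance of the toothed rod with its disc, m, along the gun's +y: 0 fully drawn back; at 0.047 the disc touches the undisturbed piston. It starts 15 to 32 mm short of that, so it takes 3 to 8 pumps. Stiff to slide (6 N); it stays where the trigger leaves it.
- disc_face (a point): Centre of the front face of the steel plunger disc (41 mm diameter) on the rod, between the frame's rear plate and the cartridge; moves with the plunger.
- piston (a joint): How far the piston has been driven into the cartridge, m: 0 as found. It gives way at about 60 N from the disc, which is a squeeze of about 33 N at the squeeze point; a 20 N squeeze presses it with about 33 N and leaves it in place. 2 mm or more is too far.
- piston_face (a point): Centre of the rear face of the grey piston (42 mm diameter), 3 mm inside the tail of the cartridge, on the gun at (0, -55, 28) mm.
- masking_tape: Bystander: roll of tape, 96 mm across, 48 mm high, behind the gun as the robot sees it. Origin: centre of its underside. Not to be moved.
- feeding_bottle: Bystander: feeding bottle with a green collar, 76 mm across, 134 mm high, behind the gun. Origin: centre of its underside. Not to be moved.
- soap_bar: Bystander: cream soap bar, 46 x 64 x 28 mm, near the front edge, left. Origin: centre of its underside. Not to be moved.
Mind the look-alikes: they are no part of the job. Several things have the shape of the cap; the one meant has the colours described above.

How it is judged:
By the outcome, as a careful person would: the job done as asked, in the order asked, and still so for the second after the job is handed in, while the arm keeps its last pose, push and grip.
It also fails if it takes over 67 s, if anything falls off the work surface, if the arm or the gripper's body presses on something with over 40 N, if the wrist force passes 120 N, or if a joint passes its speed limit or range.

### The arm

A 6-joint arm with a two-finger parallel gripper is mounted at the origin on a cart in front of the work surface, level with it; the furniture and walls round the work are solid. World frame = base frame: x ahead of the robot, y to its left, z up, the work surface at z = 0. Lengths are in m, angles in degrees, forces in N, time in s.
With the tool pointing down it reaches from about 0.375 to 0.975 m from the base axis. Payload 3.8 kg.
Tool frame: the origin (TCP) lies midway between the tips of the shut fingers; the grasp point (between the pads) lies 19 mm behind it (arm.grasp_offset is the distance from the TCP to the grasp point, in m); z points along the fingers, y is the line along which they close (so a half turn about z gives the same grasp; the last joint's range is limited). The gripper opens to 85 mm and grips with 20 to 120 N. Pads are 22 mm wide; open, the fingers measure 114 mm over their backs; the gripper's body (76 mm by 85 mm) begins 54 mm behind the grasp point. The pads swing forward as they close: fully open they stand 13 mm farther back than shut.
Start: joints at [63.146, 15.12, 91.902, -0, 72.978, -2.114], TCP at [0.282, 0.613, 0.231] pointing down, gripper open.
Joint ranges: [-150.88, 150.88], [-54.13, 125.18], [17.81, 147.31], [-75.09, 255.09], [0, 152.58], [-146.25, 146.25]. Speed limits (degrees/s): [147.25, 147.25, 180, 180, 180, 180].

### API

Orientations are given as a 3x3 rotation matrix whose columns are the frame's x, y, z axes.
In Python, from rig import arm, imaging, job, spotter gives the robot as it stands.
- The arm moves only by the tool apply_moves, never from a script. Its argument "targets" is text: rows parted by semicolons, each of 5 numbers parted by spaces: the opening, from 0 (shut) to 1 (fully open), then the shift along the tool's x, y, z in units of 0.1 m (1.0 is 0.1 m), then the turn about the tool's z in units of 30 degrees (1.0 is 30 degrees). In form: hand x y z twist; .... A call has 1 to 10 rows; each row is the pose to reach, as a shift and turn from the pose commanded when the call began, along the tool's axes at that moment; what a row does not reach only later rows make up. A row lasts 1/8 s, in which the tool goes at most 62.5 mm and 10.7 degrees, less where a joint would pass 70% of its speed; a pose out of reach is approached as far as the arm can. A call with a number of a shift or a turn outside -1 to 1 is refused whole. A call with a gripper value outside its range is refused whole. The fingers move at their own pace and stop on an object; "squeeze" is the grip in N (left out, the last holds). Time passes only in rows, so rows that repeat a pose let the fingers close. It gives the time, the measured TCP pose, the force, the opening and the grip force at its end, in the units of the state.
- arm.observe(): the state, without advancing time (a new reading comes with each control period).
- imaging.read_camera(name): name is "scene" or "top"; returns (picture, depth): 400x640x3 uint8, blue, green, red; 400x640 float32, m along the optical axis (not along the pixel's ray), 0 where there is no reading.
- imaging.camera_info(name): a dict with "fx", "fy", "cx", "cy" (pixels), "eye" and "rotation" of the camera in the world. Camera axes: x right, y down, z forward; pixel columns grow to the right and rows downward; lengths in m; the calibration is good to about 2 mm. A picture is of the moment at which its call begins. camera_info takes no time and is no camera call.
- job.close_job(): hands the job in; it is judged then, once.
Trained networks look in the newest picture that a camera, given by its name, has taken for a name from the list of things; names that differ only in an ending like _2 or _b are one class to them, and where a whole thing is asked for, a point or a joint stands for the part that bears it (a point fixed in the world has none). Each returns a list of dicts, best first, with "score" (0 to 1); they miss things now and then, are a little off and sometimes report something else, mostly with a low value. They report only what shows in the picture. A call takes as long as a camera call. They do not tell look-alikes from the thing itself.
- spotter.boxes_of(camera, label): "xyz" ([x, y, z] in m, in the coordinates of the camera as it stood for that picture, good to about 4 mm: the middle of the surface that is visible of it).
- spotter.place_of(camera, label): "xyz" ([x, y, z] in m, in the coordinates of the camera as it stood for that picture, good to about 4 mm: a listed point, or the origin of a listed thing).
The state is a dict: "time_s": time; "qpos": joint angles; "qd": joint speeds; "joint_efforts": joint torques, N m; "eef_pos": TCP position; "ee_rot": TCP orientation; "wrist_force": force on the tool from outside, world axes, zero at the start; "moment": the same for the moment, N m; "grip_width": opening from 0.0 (shut) to 1.0 (fully open); "gripper_force": force on a finger pad.
Only numpy, scipy, OpenCV 4.12 (cv2) and the standard library are available. Lean on these libraries where they do the work, as an engineer would, in place of code of your own. Each camera call takes 0.05 s, during which the arm holds its last target. There are 200 camera calls.

## Working session

There is one attempt and no reset: what is moved stays moved. The work goes in short steps, Python scripts to look and compute and a tool call to move; the robot and the scene stay as the last step left them, time stands still between calls to the robot, and variables do not carry over. Pictures are saved under pics/ and viewed, at most 10 in all, crops included, and the job is handed in when it is done.

Besides the shell and the picture viewer there is one more tool, called as name(argument=value, ...), one argument or row to a line, values as JSON. apply_moves: Moves the arm, as the interface text tells. Its arguments: {"type":"object","properties":{"targets":{"type":"string"},"squeeze":{"type":"number"}},"required":["targets"]}

```bash
mkdir -p pics
cat > h.py <<'E'
import numpy as np, cv2
from rig import arm, imaging, job, spotter
def w(cam,p):
    i=imaging.camera_info(cam); return np.array(i["rotation"])@np.array(p)+np.array(i["eye"])
def pix(cam,p):
    i=imaging.camera_info(cam); q=np.array(i["rotation"]).T@(np.array(p)-np.array(i["eye"])); return q[0]/q[2]*i["fx"]+i["cx"],q[1]/q[2]*i["fy"]+i["cy"]
def px2w(cam,u,v,d):
    i=imaging.camera_info(cam); return w(cam,[(u-i["cx"])/i["fx"]*d,(v-i["cy"])/i["fy"]*d,d])
E
python3 - <<'E'
from h import *
for c in("scene","top"):
    p,d=imaging.read_camera(c); cv2.imwrite(f"pics/{c}0.png",p); np.save(f"{c}0.npy",d)
    for l in("gun","cap","cap_grip","nozzle_tip","squeeze_point","disc_face","piston_face","masking_tape","feeding_bottle","soap_bar"):
        for r in spotter.place_of(c,l)[:3]:
            x=w(c,r["xyz"]); print(c,l,round(r["score"],2),x.round(3),np.round(pix(c,x)))
s=arm.observe();print(s["time_s"],s["ee_rot"],s["eef_pos"],arm.grasp_offset)
E
```

```text
scene gun 0.71 [ 0.57   0.045 -0.001] [313. 215.]
scene cap 0.54 [0.46  0.208 0.003] [245. 189.]
scene cap 0.54 [ 0.639  0.229 -0.001] [308. 169.]
scene cap 0.44 [0.546 0.219 0.023] [276. 172.]
scene cap_grip 0.62 [0.458 0.207 0.012] [244. 187.]
scene cap_grip 0.62 [0.644 0.231 0.01 ] [309. 164.]
scene cap_grip 0.49 [0.545 0.217 0.029] [275. 170.]
scene nozzle_tip 0.68 [0.54  0.229 0.029] [272. 168.]
scene squeeze_point 0.95 [ 0.485 -0.105  0.028] [306. 258.]
scene disc_face 0.72 [ 0.58  -0.035  0.026] [333. 224.]
scene piston_face 0.75 [ 0.57   0.042 -0.005] [314. 217.]
scene piston_face 0.52 [ 0.576 -0.019  0.027] [328. 220.]
scene masking_tape 0.78 [0.78  0.111 0.001] [377. 177.]
scene feeding_bottle 0.79 [ 0.74  -0.174  0.002] [432. 249.]
scene feeding_bottle 0.2 [ 0.485 -0.107  0.029] [307. 258.]
scene soap_bar 0.66 [0.359 0.149 0.001] [212. 215.]
top gun 0.82 [0.564 0.042 0.001] [306. 210.]
top gun 0.21 [ 0.743 -0.173  0.   ] [395. 135.]
top cap 0.68 [0.54  0.217 0.015] [228. 221.]
top cap 0.53 [ 0.456  0.211 -0.001] [232. 258.]
top cap 0.48 [0.636 0.224 0.   ] [227. 180.]
top cap_grip 0.6 [0.456 0.209 0.009] [232. 258.]
top cap_grip 0.55 [0.641 0.227 0.011] [225. 177.]
top cap_grip 0.44 [0.544 0.215 0.025] [228. 219.]
top squeeze_point 0.65 [ 0.489 -0.116  0.031] [377. 242.]
top disc_face 0.79 [ 0.576 -0.032  0.024] [338. 204.]
top disc_face 0.29 [ 0.485 -0.112  0.031] [375. 244.]
top masking_tape 0.62 [0.778 0.108 0.002] [277. 120.]
top masking_tape 0.42 [ 0.578 -0.032  0.026] [339. 203.]
top feeding_bottle 0.61 [0.54  0.229 0.026] [222. 220.]
top feeding_bottle 0.57 [ 0.743 -0.169  0.001] [394. 134.]
top soap_bar 0.74 [0.544 0.216 0.027] [227. 219.]
top soap_bar 0.63 [0.359 0.143 0.001] [261. 302.]
1.1 [[-9.08205410e-01  4.18524707e-01  4.72069859e-05]
 [ 4.18524708e-01  9.08205411e-01  1.42597499e-05]
 [-3.69055824e-05  3.27080720e-05 -9.99999999e-01]] [0.28249954 0.61304664 0.23130036] 0.0187
```

View pics.

Run:
```python
from h import *
p=cv2.imread("pics/top0.png"); cv2.imwrite("pics/top0z.png",cv2.resize(p[90:320,180:470],None,fx=2.6,fy=2.6,interpolation=cv2.INTER_CUBIC))
```

```text
(no output)
```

View pics/scene0.png

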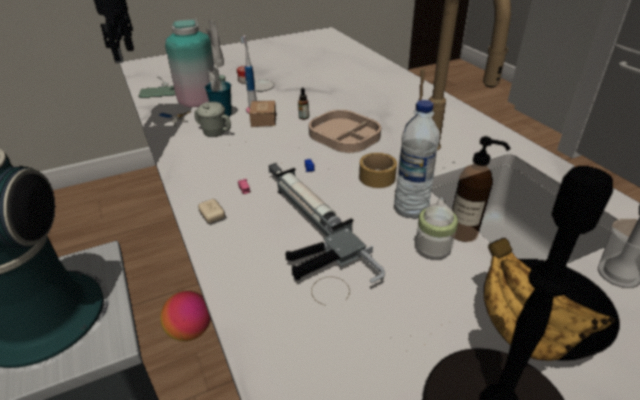

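View pics/top0z.png

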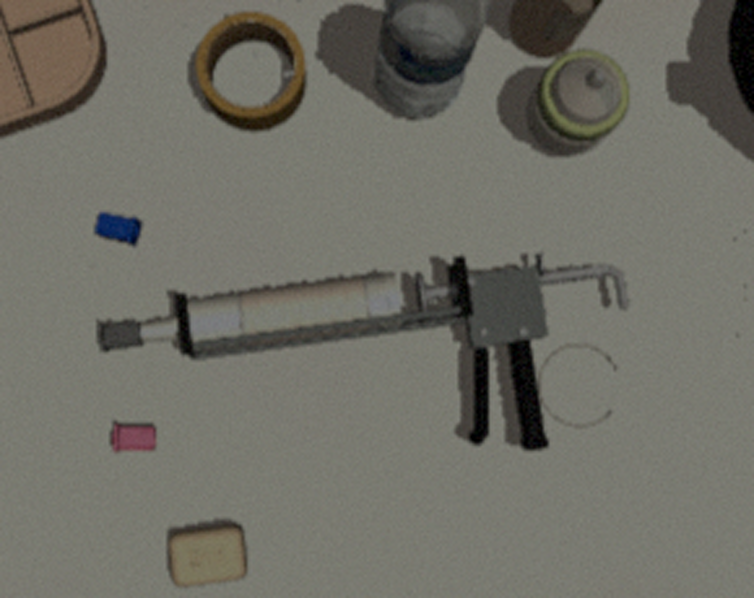

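```bash
cat >> h.py <<'E'
def cloud(cam,d):
    i=imaging.camera_info(cam); v,u=np.nonzero(d>0); z=d[v,u].astype(float)
    P=np.c_[(u-i["cx"])/i["fx"]*z,(v-i["cy"])/i["fy"]*z,z]@np.array(i["rotation"]).T+np.array(i["eye"])
    return P,u,v
def gunfit(cam,d):
    P,u,v=cloud(cam,d)
    m=(P[:,2]>.035)&(P[:,2]<.075)&(P[:,0]>.5)&(P[:,0]<.62)&(P[:,1]>.0)&(P[:,1]<.28)
    Q=P[m,:2]; f=np.polyfit(Q[:,1],Q[:,0],1)
    c=np.array([[a,np.median(Q[(Q[:,1]>=a)&(Q[:,1]<a+.02),0]),Q[(Q[:,1]>=a)&(Q[:,1]<a+.02),0].min(),Q[(Q[:,1]>=a)&(Q[:,1]<a+.02),0].max(),P[m][(Q[:,1]>=a)&(Q[:,1]<a+.02),2].max()] for a in np.arange(0,.26,.02) if ((Q[:,1]>=a)&(Q[:,1]<a+.02)).sum()>3])
    return f,Q[:,1].max(),c
E
python3 - <<'E'
from h import *
for c in("top","scene"):
    f,y,t=gunfit(c,np.load(c+"0.npy")); print(f,np.degrees(np.arctan(f[0])),y);print(t.round(4))
# rigid fit using network points
L=np.array([[0,0],[0,175],[0,190],[-100,-138.5],[0,0],[0,175],[-100,-138.5]])/1e3
W=np.array([[.57,.045],[.545,.217],[.54,.229],[.485,-.105],[.564,.042],[.544,.215],[.489,-.116]])
a=L-L.mean(0);b=W-W.mean(0)
th=np.arctan2((a[:,0]*b[:,1]-a[:,1]*b[:,0]).sum(),(a*b).sum());R=np.array([[np.cos(th),-np.sin(th)],[np.sin(th),np.cos(th)]])
o=W.mean(0)-R@L.mean(0);print(np.degrees(th),o,(W-(L@R.T+o)).round(4).tolist())
E
```

```text
[-0.11597564  0.56794221] -6.61536082517403 0.23759386250004882
[[0.     0.5663 0.5409 0.5923 0.0535]
 [0.02   0.5651 0.5387 0.5903 0.0534]
 [0.04   0.5621 0.5367 0.586  0.0538]
 [0.06   0.5599 0.5347 0.5837 0.0536]
 [0.08   0.5577 0.5305 0.5818 0.0534]
 [0.1    0.5538 0.5284 0.5794 0.0539]
 [0.12   0.5517 0.5262 0.5752 0.0529]
 [0.14   0.5487 0.5242 0.573  0.058 ]
 [0.16   0.5523 0.5254 0.5756 0.0592]
 [0.18   0.5468 0.5401 0.5533 0.0385]
 [0.2    0.5425 0.5335 0.5536 0.0397]
 [0.22   0.5425 0.5294 0.5516 0.0417]]
[-0.09002066  0.56163232] -5.143938729067183 0.2378513236904195
[[0.     0.5615 0.5429 0.5881 0.0538]
 [0.02   0.5596 0.5393 0.5877 0.0534]
 [0.04   0.5565 0.5375 0.5821 0.0541]
 [0.06   0.5538 0.5353 0.5815 0.053 ]
 [0.08   0.55   0.5316 0.5761 0.0538]
 [0.1    0.5481 0.5287 0.5757 0.0541]
 [0.12   0.5467 0.528  0.5706 0.0536]
 [0.14   0.5405 0.5252 0.5721 0.0586]
 [0.16   0.5592 0.5274 0.5778 0.0587]
 [0.18   0.5463 0.5424 0.5508 0.0384]
 [0.2    0.5448 0.5362 0.5549 0.0415]
 [0.22   0.5424 0.5318 0.5538 0.0409]]
7.882854132221657 [0.56731144 0.04198783] [[0.0027, 0.003], [0.0017, 0.0017], [-0.0013, -0.0012], [-0.0023, 0.0039], [-0.0033, 0.0], [0.0007, -0.0003], [0.0017, -0.0071]]
```

```bash
cat >> h.py <<'E'
def go(tx,ty,tz,ang):
    """remaining move to TCP target, tool-y at world angle ang (mod 180)"""
    s=arm.observe();R=np.array(s["ee_rot"]);e=R.T@(np.array([tx,ty,tz])-s["eef_pos"])/.1
    a=np.degrees(np.arctan2(R[1,1],R[0,1])); t=(a-ang+90)%180-90
    print("t",s["time_s"],"pos",np.round(s["eef_pos"],4),"units",e.round(3),"turn",round(t/30,3),"q",np.round(s["qpos"],1),"F",np.round(s["wrist_force"],1),"w",s["grip_width"],"gf",s["gripper_force"])
    print("axes x",R[:,0].round(3),"y",R[:,1].round(3),"tilt",R[:,2].round(3))
E
python3 - <<'E'
from h import *
go(.5425,.217,.12,7)
A=np.array([.2825,.613]);B=np.array([.5425,.217]);n=(B-A)/np.linalg.norm(B-A)
for c in("top","scene"):
    P,u,v=cloud(c,np.load(c+"0.npy")); q=P[:,:2]-A; s=q@n; l=np.abs(q@[-n[1],n[0]]); 
    for k in np.arange(0,.5,.05):
        m=(l<.09)&(s>k)&(s<k+.05)
        if m.any(): print(c,k.round(2),np.percentile(P[m,2],99).round(3))
E
```

```text
t 1.1 pos [0.2825 0.613  0.2313] units [-4.019 -2.509  1.113] turn 1.942 q [63.1 15.1 91.9 -0.  73.  -2.1] F [-0.1 -0.   0.8] w 0.9952229565969671 gf 0.0
axes x [-0.908  0.419 -0.   ] y [0.419 0.908 0.   ] tilt [ 0.  0. -1.]
top 0.0 0.004
top 0.05 0.004
top 0.1 0.08
top 0.15 0.087
top 0.2 0.003
top 0.25 0.004
top 0.3 0.003
top 0.35 0.003
top 0.4 0.023
top 0.45 0.039
scene 0.0 0.392
scene 0.05 0.005
scene 0.1 0.077
scene 0.15 0.087
scene 0.2 0.004
scene 0.25 0.004
scene 0.3 0.004
scene 0.35 0.004
scene 0.4 0.025
scene 0.45 0.04
```

apply_moves(
  targets="1 -0.35 -0.22 0 0.35; 1 -0.7 -0.44 0 0.7; 1 -1 -0.62 0 1; 1 -1 -0.62 0 1",
  squeeze=35,
)

```text
time_s: 1.6
eef_pos: [0.3487, 0.5131, 0.2315]
ee_rot: [[-0.575, 0.818, 0.0], [0.818, 0.575, -0.0], [-0.001, 0.0, -1.0]]
wrist_force: [-0.1, 0.5, -0.3]
grip_width: 0.997
gripper_force: 0.0
```

```bash
python3 -c "
from h import *
go(.5425,.217,.12,7)"
```

```text
t 1.6 pos [0.3487 0.5131 0.2315] units [-3.537 -0.116  1.116] turn 0.936 q [53.5  9.3 98.9 -0.  71.8 18.4] F [-0.1  0.5 -0.3] w 0.9970510939670174 gf 0.0
axes x [-0.575  0.818 -0.001] y [0.818 0.575 0.   ] tilt [ 0. -0. -1.]
```

apply_moves(
  targets="0.7 -0.5 -0.02 0 0; 0.7 -1 -0.03 0.1 0",
)

```text
time_s: 1.85
eef_pos: [0.4032, 0.4323, 0.2224]
ee_rot: [[-0.58, 0.814, 0.002], [0.814, 0.58, 0.002], [0.001, 0.003, -1.0]]
wrist_force: [1.1, -0.5, 0.1]
grip_width: 0.7
gripper_force: 0.0
```

apply_moves(
  targets="0.7 -0.5 -0.02 0 0; 0.7 -1 -0.03 0.1 0",
)

```text
time_s: 2.1
eef_pos: [0.4589, 0.3483, 0.2122]
ee_rot: [[-0.579, 0.815, 0.002], [0.815, 0.579, 0.002], [0.0, 0.003, -1.0]]
wrist_force: [0.3, 0.1, -0.5]
grip_width: 0.699
gripper_force: 0.0
```

apply_moves(
  targets="0.7 -0.5 -0.02 0.1 0; 0.7 -1 -0.03 0.3 0; 0.7 -1 -0.03 0.3 0.3; 0.7 -1 -0.03 0.3 0.6; 0.7 -1 -0.03 0.3 0.93; 0.7 -1 -0.03 0.3 0.93",
)

```text
time_s: 2.85
eef_pos: [0.5132, 0.2655, 0.1813]
ee_rot: [[-0.131, 0.991, 0.0], [0.991, 0.131, 0.0], [0.0, 0.0, -1.0]]
wrist_force: [-0.4, -0.0, 0.4]
grip_width: 0.698
gripper_force: 0.0
```

Run:
```python
from h import *
go(.5425,.217,.010,7)
```

```text
t 2.85 pos [0.5132 0.2655 0.1813] units [-0.52   0.226  1.713] turn 0.019 q [ 24.9   6.8 107.2   0.   66.   17.3] F [-0.4 -0.   0.4] w 0.697846089910885 gf 0.0
axes x [-0.131  0.991  0.   ] y [0.991 0.131 0.   ] tilt [ 0.  0. -1.]
```

apply_moves(
  targets="0.7 -0.3 0.13 0.4 0; 0.7 -0.52 0.226 0.9 0; 0.7 -0.52 0.226 0.9 0",
)

```text
time_s: 3.22
eef_pos: [0.5389, 0.2142, 0.0867]
ee_rot: [[-0.13, 0.991, -0.009], [0.992, 0.13, -0.003], [-0.002, -0.009, -1.0]]
wrist_force: [-0.4, 0.2, 0.3]
grip_width: 0.705
gripper_force: 0.0
```

apply_moves(
  targets="0.6 0 0 0.4 0; 0.6 0 0 0.81 0; 0.6 0 0 0.81 0",
)

```text
time_s: 3.6
eef_pos: [0.5398, 0.2163, 0.0087]
ee_rot: [[-0.131, 0.991, -0.005], [0.991, 0.131, -0.001], [-0.001, -0.005, -1.0]]
wrist_force: [-0.1, -0.4, -0.6]
grip_width: 0.598
gripper_force: 0.0
```

Run:
```python
from h import *
go(.5425,.217,.010,7)
p,d=imaging.read_camera("top"); q=p[160:260,180:300]
a=cv2.resize(q,None,fx=3.2,fy=4,interpolation=3)
p2,d=imaging.read_camera("scene"); b=cv2.resize(p2[110:210,220:340],None,fx=3.2,fy=4,interpolation=3)
cv2.imwrite("pics/pre.png",np.hstack([a,b]))
```

```text
t 3.6 pos [0.5398 0.2163 0.0087] units [ 0.003  0.027 -0.013] turn 0.017 q [ 19.4  18.6 113.4   0.   48.2  11.8] F [-0.1 -0.4 -0.6] w 0.5978548664946124 gf 0.0
axes x [-0.131  0.991 -0.001] y [ 0.991  0.131 -0.005] tilt [-0.005 -0.001 -1.   ]
```

View pics/pre.png

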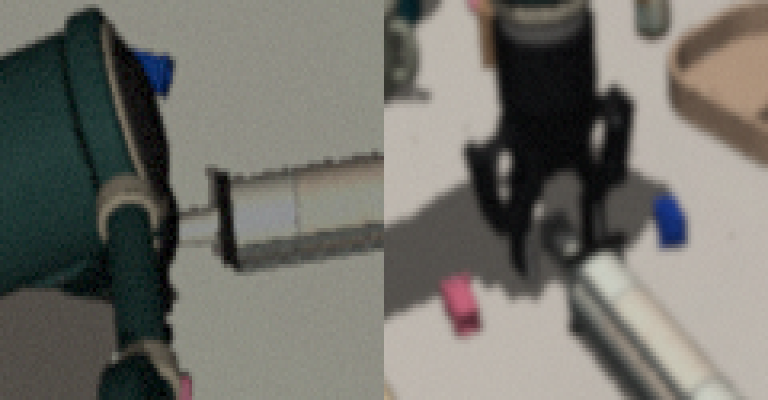

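The pinch straddles the cap: in the scene crop the nozzle lies between the fingers (about 560,240), and the blue and pink look-alikes are well clear.

apply_moves(
  targets="0.5 0 0.025 -0.01 0; 0.35 0 0.025 -0.01 0; 0.25 0 0.025 -0.01 0; 0.1 0 0.025 -0.01 0; 0.1 0 0.025 -0.01 0; 0.1 0 0.025 -0.01 0; 0.1 0 0.025 -0.01 0",
  squeeze=35,
)

```text
time_s: 4.58
eef_pos: [0.5455, 0.2167, 0.0122]
ee_rot: [[-0.128, 0.992, 0.001], [0.992, 0.128, 0.001], [0.0, 0.001, -1.0]]
wrist_force: [-0.9, -0.6, 5.6]
grip_width: 0.225
gripper_force: 36.8
```

apply_moves(
  targets="0.1 0.02 0 0 0; 0.1 0.05 0 0 0; 0.1 0.1 0 0 0; 0.1 0.2 0 0 0; 0.1 0.35 0 0 0; 0.1 0.5 0 0 0; 0.1 0.65 0 0 0; 0.1 0.75 0 0 0; 0.1 0.75 0 0 0",
)

```text
time_s: 5.7
eef_pos: [0.5349, 0.2918, 0.0112]
ee_rot: [[-0.13, 0.992, 0.0], [0.992, 0.13, -0.0], [-0.0, 0.0, -1.0]]
wrist_force: [-0.7, 0.7, -0.1]
grip_width: 0.229
gripper_force: 36.0
```

Run:
```python
from h import *
go(.5425,.217,.010,7)
p,d=imaging.read_camera("top"); q=p[160:260,160:280]
a=cv2.resize(q,None,fx=3.2,fy=4,interpolation=3)
p2,d2=imaging.read_camera("scene"); b=cv2.resize(p2[110:210,210:330],None,fx=3.2,fy=4,interpolation=3)
cv2.imwrite("pics/pull.png",np.hstack([a,b]))
f,y,t=gunfit("top",d);print(y,t[:9].round(4))
```

```text
t 5.7 pos [0.5349 0.2918 0.0112] units [-0.751 -0.022  0.012] turn 0.015 q [ 26.3  20.8 110.1  -0.   49.1  18.8] F [-0.7  0.7 -0.1] w 0.2294496301556861 gf 36.033005118370056
axes x [-0.13   0.992 -0.   ] y [0.992 0.13  0.   ] tilt [ 0. -0. -1.]
0.27965367362798543 [[0.     0.5663 0.541  0.5924 0.0535]
 [0.02   0.5642 0.5389 0.5901 0.0548]
 [0.04   0.562  0.5346 0.586  0.0537]
 [0.06   0.5599 0.5346 0.5835 0.054 ]
 [0.08   0.5578 0.5327 0.5816 0.0543]
 [0.1    0.5538 0.5284 0.5795 0.0533]
 [0.12   0.552  0.5263 0.5753 0.0535]
 [0.14   0.5486 0.5243 0.5732 0.0579]
 [0.16   0.5533 0.5255 0.576  0.0587]]
```

View pics/pull.png

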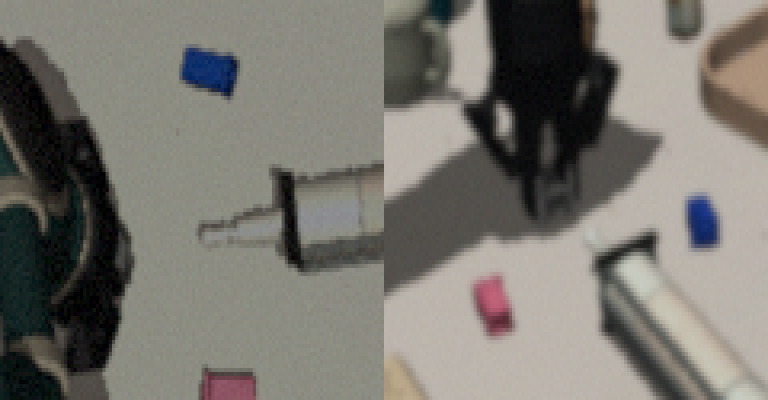

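The cap is off and held between the fingers (scene crop about 555,195). The nozzle is bare (top crop about 200,235) and the gun has not moved. I'll lower it as far as the fingertips allow and release.

apply_moves(
  targets="0.1 0.05 0 0.05 0; 0.1 0.05 0 0.09 0; 0.1 0.05 0 0.1 0; 0.1 0.05 0 0.1 0",
)

```text
time_s: 6.3
eef_pos: [0.5344, 0.2954, 0.001]
ee_rot: [[-0.128, 0.992, -0.0], [0.992, 0.128, -0.0], [-0.0, -0.001, -1.0]]
wrist_force: [0.5, 0.4, 0.0]
grip_width: 0.225
gripper_force: 36.0
```

apply_moves(
  targets="0.25 0 0 0 0; 0.3 0 0 0 0; 0.4 0 0 0 0; 0.55 0 0 0 0; 0.55 0 0 0 0; 0.55 0 0 -0.3 0; 0.55 0 0 -0.7 0; 0.9 0 0 -1 0; 0.9 0 0 -1 0",
)

```text
time_s: 7.42
eef_pos: [0.5369, 0.297, 0.1048]
ee_rot: [[-0.128, 0.992, 0.006], [0.992, 0.128, 0.003], [0.002, 0.006, -1.0]]
wrist_force: [0.7, 0.2, -0.6]
grip_width: 0.898
gripper_force: 0.0
```

Run:
```python
from h import *
go(.5,-.1,.12,97.3)
```

```text
t 7.425 pos [0.5369 0.297  0.1048] units [-3.889 -0.874 -0.166] turn -2.998 q [ 26.6  14.4 106.9  -0.   58.3  19.3] F [ 0.7  0.2 -0.6] w 0.8979378584973019 gf 0.0
axes x [-0.128  0.992  0.002] y [0.992 0.128 0.006] tilt [ 0.006  0.003 -1.   ]
```

apply_moves(
  targets="1 -0.5 -0.15 -0.1 0; 1 -1 -0.3 -0.2 0",
)

```text
time_s: 7.68
eef_pos: [0.5162, 0.1917, 0.1198]
ee_rot: [[-0.13, 0.992, -0.002], [0.992, 0.13, -0.001], [-0.001, -0.002, -1.0]]
wrist_force: [0.9, 0.3, 0.2]
grip_width: 1.002
gripper_force: 0.0
```

Run:
```python
from h import *
for c in("top","scene"):
    p,d=imaging.read_camera(c); cv2.imwrite(f"pics/{c}1.png",p); np.save(f"{c}1.npy",d)
    P,u,v=cloud(c,d); 
    m=(P[:,2]>.033)&(P[:,2]<.05)&(P[:,0]>.44)&(P[:,0]<.53)&(P[:,1]>-.2)&(P[:,1]<-.03); Q=P[m]
    for a in np.arange(.44,.53,.01):
        k=(Q[:,0]>=a)&(Q[:,0]<a+.01); ys=np.sort(Q[k,1])
        if k.sum()>4:
            g=np.diff(ys).argmax(); print(c,a.round(2),ys[0].round(4),ys[g].round(4),ys[g+1].round(4),ys[-1].round(4),Q[k,2].max().round(3))
    # cap after placing
    m=(P[:,2]>.012)&(P[:,2]<.04)&(P[:,0]>.48)&(P[:,0]<.6)&(P[:,1]>.26)&(P[:,1]<.34)
    if m.any(): print("cap",P[m].min(0).round(3),P[m].max(0).round(3),P[m].mean(0).round(3))
    for l in("squeeze_point","disc_face","cap"):
        for r in spotter.place_of(c,l)[:3]: print(c,l,round(r["score"],2),w(c,r["xyz"]).round(3))
a=cv2.imread("pics/top1.png")[180:260,150:270];b=cv2.imread("pics/scene1.png")[100:200,200:320]
cv2.imwrite("pics/cap1.png",np.hstack([cv2.resize(a,(390,400),interpolation=3),cv2.resize(b,(390,400),interpolation=3)]))
go(.4855,-.108,.12,97.3)
```

```text
top 0.44 -0.1431 -0.1231 -0.0883 -0.0793 0.043
top 0.45 -0.1431 -0.1235 -0.0928 -0.079 0.042
top 0.46 -0.1398 -0.122 -0.0928 -0.0818 0.042
top 0.47 -0.1379 -0.1202 -0.0933 -0.084 0.042
top 0.48 -0.1354 -0.1192 -0.0933 -0.084 0.041
top 0.49 -0.1361 -0.1183 -0.0936 -0.0843 0.043
top 0.5 -0.1342 -0.1167 -0.0938 -0.083 0.043
top 0.51 -0.1321 -0.1155 -0.0942 -0.085 0.043
top 0.52 -0.1324 -0.1147 -0.0943 -0.0853 0.042
top squeeze_point 0.55 [ 0.486 -0.114  0.031]
top disc_face 0.72 [ 0.577 -0.036  0.022]
top cap 0.4 [0.637 0.223 0.003]
scene 0.44 -0.1447 -0.1233 -0.0854 -0.0832 0.043
scene 0.45 -0.1448 -0.1243 -0.095 -0.0777 0.042
scene 0.46 -0.143 -0.1223 -0.0946 -0.0828 0.042
scene 0.47 -0.1396 -0.1205 -0.095 -0.084 0.043
scene 0.48 -0.1371 -0.1196 -0.0957 -0.0837 0.042
scene 0.49 -0.1366 -0.1168 -0.0952 -0.0819 0.041
scene 0.5 -0.1352 -0.1172 -0.0955 -0.084 0.042
scene 0.51 -0.1355 -0.114 -0.0959 -0.0852 0.042
scene 0.52 -0.1322 -0.1157 -0.0962 -0.0845 0.043
cap [0.52  0.278 0.013] [0.545 0.316 0.026] [0.532 0.297 0.021]
scene squeeze_point 0.72 [ 0.484 -0.107  0.027]
scene disc_face 0.76 [ 0.58  -0.036  0.028]
scene cap 0.69 [0.536 0.3   0.003]
scene cap 0.65 [ 0.639  0.227 -0.003]
scene cap 0.59 [0.569 0.042 0.002]
t 8.075 pos [0.5174 0.1936 0.1206] units [-2.95  -0.706  0.006] turn -2.996 q [ 17.9   7.5 113.3   0.   59.2  10.5] F [-0.6 -1.2  0.2] w 0.9967231135210916 gf 0.0
axes x [-0.129  0.992  0.   ] y [ 0.992  0.129 -0.001] tilt [-0.001 -0.    -1.   ]
```

View pics/cap1.png

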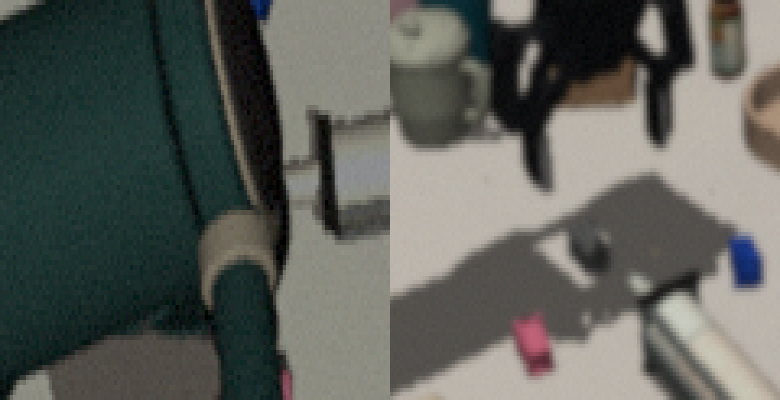

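The cap lies flat in front of the nozzle at about (0.534, 0.297); in the scene crop it shows at about (588,245). Next, the trigger.

apply_moves(
  targets="1 -0.5 -0.12 0 0; 1 -1 -0.24 0 0",
)

```text
time_s: 8.32
eef_pos: [0.5067, 0.0908, 0.1209]
ee_rot: [[-0.132, 0.991, -0.0], [0.991, 0.132, -0.0], [-0.0, -0.0, -1.0]]
wrist_force: [0.3, 0.3, -1.0]
grip_width: 1.005
gripper_force: 0.0
```

apply_moves(
  targets="1 -0.35 -0.08 0 0.35; 1 -0.7 -0.16 0 0.7; 1 -1 -0.24 0 1; 1 -1 -0.24 0 1",
)

```text
time_s: 8.82
eef_pos: [0.4957, -0.0125, 0.121]
ee_rot: [[0.386, 0.922, -0.0], [0.922, -0.386, -0.0], [-0.0, -0.0, -1.0]]
wrist_force: [-0.5, -0.3, 0.4]
grip_width: 0.995
gripper_force: 0.0
```

apply_moves(
  targets="1 0 0 0 0.35; 1 0 0 0 0.7; 1 0 0 0 1; 1 0 0 0 1",
)

```text
time_s: 9.32
eef_pos: [0.4959, -0.0104, 0.1211]
ee_rot: [[0.792, 0.611, -0.0], [0.611, -0.792, 0.0], [0.0, -0.001, -1.0]]
wrist_force: [-0.5, -0.2, 0.6]
grip_width: 0.999
gripper_force: 0.0
```

Run:
```python
from h import *
go(.4865,-.117,.1,97.3)
```

```text
t 9.325 pos [ 0.4959 -0.0104  0.1211] units [-0.725  0.787  0.21 ] turn 1.011 q [ -4.1   1.4 119.9   0.   58.8  48.2] F [-0.5 -0.2  0.6] w 0.9985034878750786 gf 0.0
axes x [0.792 0.611 0.   ] y [ 0.611 -0.792 -0.001] tilt [-0.  0. -1.]
```

apply_moves(
  targets="1 -0.24 0.26 0.07 0.35; 1 -0.48 0.52 0.14 0.7; 1 -0.725 0.787 0.21 1; 1 -0.725 0.787 0.21 1; 1 -0.725 0.787 0.21 1",
)

```text
time_s: 9.95
eef_pos: [0.4859, -0.1176, 0.1002]
ee_rot: [[0.991, 0.131, -0.0], [0.131, -0.991, 0.001], [-0.0, -0.001, -1.0]]
wrist_force: [0.7, 0.2, -0.4]
grip_width: 0.997
gripper_force: 0.0
```

Run:
```python
from h import *
go(.4865,-.117,.007,97.3)
```

```text
t 9.95 pos [ 0.4859 -0.1176  0.1002] units [ 0.006 -0.005  0.932] turn 0.009 q [-16.5   3.2 120.4   0.   56.3  65.9] F [ 0.7  0.2 -0.4] w 0.9971047416526734 gf 0.0
axes x [ 0.991  0.131 -0.   ] y [ 0.131 -0.991 -0.001] tilt [-0.     0.001 -1.   ]
```

apply_moves(
  targets="1 0 0 0.3 0; 1 0 0 0.6 0; 1 0 0 0.85 0; 1 0 0 0.93 0; 1 0 0 0.93 0",
  squeeze=20,
)

```text
time_s: 10.58
eef_pos: [0.4858, -0.1176, 0.0072]
ee_rot: [[0.991, 0.13, -0.001], [0.13, -0.991, 0.0], [-0.001, -0.0, -1.0]]
wrist_force: [-0.4, 0.3, -0.3]
grip_width: 1.002
gripper_force: 0.0
```

apply_moves(
  targets="0.8 0 0 0 0; 0.65 0 0 0 0; 0.5 0 0 0 0; 0.4 0 0 0 0; 0.35 0 0 0 0; 0.35 0 0 0 0; 0.35 0 0 0 0; 0.35 0 0 0 0",
  squeeze=20,
)

```text
time_s: 11.58
eef_pos: [0.4857, -0.119, 0.008]
ee_rot: [[0.992, 0.129, 0.0], [0.129, -0.992, -0.001], [0.0, 0.001, -1.0]]
wrist_force: [-5.2, -1.1, 6.6]
grip_width: 0.437
gripper_force: 22.4
```

Run:
```python
from h import *
go(.4865,-.117,.007,97.3)
p,d=imaging.read_camera("scene"); cv2.imwrite("pics/sq.png",cv2.resize(p[170:320,250:430],None,fx=4,fy=4,interpolation=3))
for c in("top","scene"):
    p,d=imaging.read_camera(c)
    for l in("disc_face","piston_face"):
        for r in spotter.place_of(c,l)[:2]: print(c,l,round(r["score"],2),w(c,r["xyz"]).round(4))
```

```text
t 11.575 pos [ 0.4857 -0.119   0.008 ] units [ 0.01  -0.019  0.01 ] turn 0.003 q [-1.660e+01  1.100e+01  1.237e+02 -1.000e-01  4.530e+01  6.610e+01] F [-5.2 -1.1  6.6] w 0.4374708771333085 gf 22.417225018143654
axes x [0.992 0.129 0.   ] y [ 0.129 -0.992  0.001] tilt [ 0.    -0.001 -1.   ]
top disc_face 0.58 [ 0.5757 -0.0271  0.0255]
scene disc_face 0.8 [ 0.5807 -0.0307  0.026 ]
scene piston_face 0.38 [ 0.5716 -0.017   0.0276]
```

View pics/sq.png

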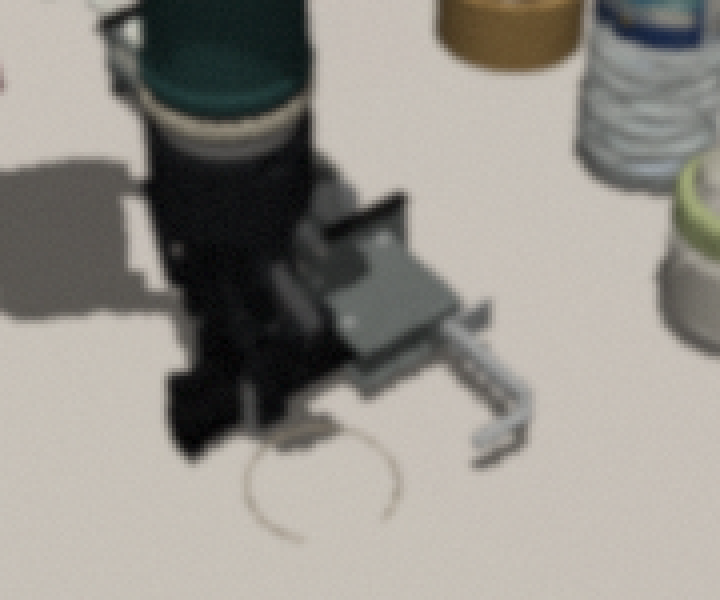

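apply_moves(
  targets="1 0 0 0 0; 1 0 0 0 0; 1 0 0 0 0; 1 0 0 0 0; 0.8 0 0 0 0; 0.65 0 0 0 0; 0.55 0 0 0 0; 0.47 0 0 0 0; 0.38 0 0 0 0; 0.38 0 0 0 0",
)

```text
time_s: 13.18
eef_pos: [0.4846, -0.1186, 0.0072]
ee_rot: [[0.992, 0.129, -0.002], [0.129, -0.992, -0.0], [-0.002, 0.0, -1.0]]
wrist_force: [-4.9, -0.9, 4.7]
grip_width: 0.436
gripper_force: 21.3
```

apply_moves(
  targets="0.38 0 0 0 0; 0.38 0 0 0 0",
)

```text
time_s: 13.42
eef_pos: [0.4846, -0.1186, 0.0072]
ee_rot: [[0.992, 0.129, -0.002], [0.129, -0.992, -0.0], [-0.002, 0.0, -1.0]]
wrist_force: [-4.8, -0.8, 5.0]
grip_width: 0.434
gripper_force: 21.3
```

```bash
cat > look.py <<'E'
from h import *
go(.4865,-.117,.007,97.3)
for c in("top","scene"):
    p,d=imaging.read_camera(c); n=len(__import__("glob").glob(f"pics/l{c}*")); cv2.imwrite(f"pics/l{c}{n}.png",p); np.save(f"l{c}{n}.npy",d)
    for l in("disc_face",):
        for r in spotter.place_of(c,l)[:1]: print(c,l,round(r["score"],2),w(c,r["xyz"]).round(4))
    f,y,t=gunfit(c,d); P,u,v=cloud(c,d)
    # cartridge tail/ disc profile: heights along y near barrel axis
    for a in np.arange(-.05,.0,.004):
        ax=.567-.129*(a-.042); k=(abs(P[:,0]-ax)<.008)&(abs(P[:,1]-a-.002)<.002)
        if k.any(): print(a.round(3),P[k,2].max().round(3),end="; ")
    print()
E
python3 look.py
```

```text
t 13.425 pos [ 0.4846 -0.1186  0.0072] units [ 0.021 -0.014  0.002] turn 0.003 q [-1.660e+01  1.100e+01  1.237e+02 -1.000e-01  4.540e+01  6.610e+01] F [-4.8 -0.8  5. ] w 0.4344186373294814 gf 21.320851854979992
axes x [ 0.992  0.129 -0.002] y [ 0.129 -0.992  0.   ] tilt [-0.002 -0.    -1.   ]
top disc_face 0.53 [ 0.5773 -0.0248  0.0271]
-0.05 0.035; -0.046 0.036; -0.042 0.035; -0.038 0.037; -0.034 0.05; -0.03 0.052; -0.026 0.043; -0.022 0.0; -0.018 0.055; -0.014 0.055; -0.01 0.053; -0.006 0.052; -0.002 0.056; 
scene disc_face 0.7 [ 0.5797 -0.0279  0.0256]
-0.046 0.036; -0.042 0.036; -0.038 0.038; -0.034 0.05; -0.03 0.052; -0.026 0.05; -0.022 0.001; -0.018 0.054; -0.014 0.053;
```

apply_moves(
  targets="1 0 0 0 0; 1 0 0 0 0; 1 0 0 0 0; 1 0 0 0 0; 0.8 0 0 0 0; 0.65 0 0 0 0; 0.55 0 0 0 0; 0.47 0 0 0 0; 0.4 0 0 0 0; 0.4 0 0 0 0",
)

```text
time_s: 14.88
eef_pos: [0.4846, -0.1185, 0.0071]
ee_rot: [[0.992, 0.129, -0.002], [0.129, -0.992, -0.0], [-0.002, -0.0, -1.0]]
wrist_force: [-5.2, 1.3, 4.0]
grip_width: 0.431
gripper_force: 21.4
```

```bash
python3 look.py
```

```text
t 14.875 pos [ 0.4846 -0.1185  0.0071] units [ 0.02  -0.012  0.001] turn 0.003 q [-1.660e+01  1.100e+01  1.237e+02 -1.000e-01  4.540e+01  6.610e+01] F [-5.2  1.3  4. ] w 0.431473778711978 gf 21.369696278125048
axes x [ 0.992  0.129 -0.002] y [ 0.129 -0.992 -0.   ] tilt [-0.002 -0.    -1.   ]
top disc_face 0.74 [ 0.576  -0.0188  0.0264]
-0.05 0.036; -0.046 0.035; -0.042 0.036; -0.038 0.038; -0.034 0.037; -0.03 0.037; -0.026 0.053; -0.022 0.048; -0.018 0.056; -0.014 0.054; -0.01 0.057; -0.006 0.053; -0.002 0.053; 
scene disc_face 0.83 [ 0.5808 -0.0224  0.0296]
-0.046 0.036; -0.042 0.036; -0.038 0.036; -0.034 0.039; -0.03 0.051; -0.026 0.052; -0.022 0.051; -0.018 0.055; -0.014 0.054;
```

apply_moves(
  targets="1 0 0 0 0; 1 0 0 0 0; 1 0 0 0 0; 1 0 0 0 0; 0.8 0 0 0 0; 0.65 0 0 0 0; 0.58 0 0 0 0; 0.52 0 0 0 0; 0.46 0 0 0 0; 0.41 0 0 0 0",
)

```text
time_s: 16.32
eef_pos: [0.4847, -0.1186, 0.0072]
ee_rot: [[0.992, 0.129, -0.002], [0.129, -0.992, -0.0], [-0.002, 0.0, -1.0]]
wrist_force: [-5.5, 0.6, 5.2]
grip_width: 0.437
gripper_force: 20.9
```

apply_moves(
  targets="0.4 0 0 0 0; 0.4 0 0 0 0",
)

```text
time_s: 16.58
eef_pos: [0.4847, -0.1186, 0.0072]
ee_rot: [[0.992, 0.129, -0.002], [0.129, -0.992, -0.0], [-0.002, -0.0, -1.0]]
wrist_force: [-4.8, 0.5, 3.9]
grip_width: 0.433
gripper_force: 20.9
```

```bash
python3 look.py
```

```text
t 16.575 pos [ 0.4847 -0.1186  0.0072] units [ 0.02  -0.014  0.002] turn 0.003 q [-1.660e+01  1.100e+01  1.237e+02 -1.000e-01  4.540e+01  6.610e+01] F [-4.8  0.5  3.9] w 0.4327862593085528 gf 20.92769678682089
axes x [ 0.992  0.129 -0.002] y [ 0.129 -0.992 -0.   ] tilt [-0.002 -0.    -1.   ]
top disc_face 0.73 [ 0.5748 -0.0152  0.0287]
-0.05 0.036; -0.046 0.035; -0.042 0.035; -0.038 0.035; -0.034 0.036; -0.03 0.036; -0.026 0.037; -0.022 0.05; -0.018 0.054; -0.014 0.055; -0.01 0.054; -0.006 0.054; -0.002 0.054; 
scene disc_face 0.76 [ 0.5782 -0.0198  0.0289]
-0.046 0.036; -0.042 0.035; -0.038 0.037; -0.034 0.038; -0.03 0.039; -0.026 0.038; -0.022 0.049; -0.018 0.054; -0.014 0.054; -0.01 0.001;
```

apply_moves(
  targets="1 0 0 0 0; 1 0 0 0 0; 1 0 0 0 0; 1 0 0 0 0; 0.8 0 0 0 0; 0.65 0 0 0 0; 0.6 0 0 0 0; 0.56 0 0 0 0; 0.53 0 0 0 0; 0.5 0 0 0 0",
)

```text
time_s: 18.02
eef_pos: [0.4842, -0.1169, 0.0067]
ee_rot: [[0.992, 0.128, -0.003], [0.128, -0.992, 0.002], [-0.003, -0.003, -1.0]]
wrist_force: [-2.0, 5.2, 1.7]
grip_width: 0.503
gripper_force: 5.5
```

apply_moves(
  targets="0.48 0 0 0 0; 0.46 0 0 0 0; 0.44 0 0 0 0; 0.42 0 0 0 0; 0.4 0 0 0 0; 0.4 0 0 0 0; 0.4 0 0 0 0",
)

```text
time_s: 18.9
eef_pos: [0.4844, -0.119, 0.0072]
ee_rot: [[0.992, 0.129, -0.002], [0.129, -0.992, -0.001], [-0.003, 0.001, -1.0]]
wrist_force: [-5.8, -1.4, 4.8]
grip_width: 0.443
gripper_force: 19.8
```

```bash
python3 look.py
```

```text
t 18.9 pos [ 0.4844 -0.119   0.0072] units [ 0.023 -0.017  0.002] turn 0.004 q [-1.660e+01  1.100e+01  1.237e+02 -1.000e-01  4.540e+01  6.610e+01] F [-5.8 -1.4  4.8] w 0.4429291556837725 gf 19.771854355931282
axes x [ 0.992  0.129 -0.003] y [ 0.129 -0.992  0.001] tilt [-0.002 -0.001 -1.   ]
top disc_face 0.5 [ 0.5749 -0.0125  0.0269]
-0.05 0.037; -0.046 0.036; -0.042 0.037; -0.038 0.037; -0.034 0.035; -0.03 0.035; -0.026 0.036; -0.022 0.052; -0.018 0.055; -0.014 0.055; -0.01 0.054; -0.006 0.054; -0.002 0.054; 
scene disc_face 0.63 [ 0.5772 -0.0177  0.0278]
-0.046 0.035; -0.042 0.038; -0.038 0.036; -0.034 0.036; -0.03 0.035; -0.026 0.036; -0.022 0.049; -0.018 0.054; -0.014 0.054; -0.01 0.001;
```

apply_moves(
  targets="1 0 0 0 0; 1 0 0 0 0; 1 0 0 0 0; 1 0 0 0 0; 0.8 0 0 0 0; 0.65 0 0 0 0; 0.6 0 0 0 0; 0.56 0 0 0 0; 0.53 0 0 0 0; 0.5 0 0 0 0",
)

```text
time_s: 20.35
eef_pos: [0.4852, -0.1196, 0.0076]
ee_rot: [[0.992, 0.13, -0.001], [0.13, -0.992, -0.002], [-0.001, 0.002, -1.0]]
wrist_force: [-3.5, -3.2, 4.2]
grip_width: 0.56
gripper_force: 20.0
```

apply_moves(
  targets="0.48 0 0 0 0; 0.46 0 0 0 0; 0.44 0 0 0 0; 0.42 0 0 0 0; 0.4 0 0 0 0; 0.4 0 0 0 0; 0.4 0 0 0 0",
)

```text
time_s: 21.22
eef_pos: [0.4853, -0.1196, 0.0076]
ee_rot: [[0.992, 0.13, -0.001], [0.13, -0.992, -0.002], [-0.001, 0.002, -1.0]]
wrist_force: [-3.5, -2.9, 3.1]
grip_width: 0.549
gripper_force: 20.0
```

```bash
python3 look.py
python3 - <<'E'
import cv2,glob,numpy as np
n=len(glob.glob("pics/ltop*"))-1
t=cv2.imread(f"pics/ltop{n}.png")[180:260,290:410];s=cv2.imread(f"pics/lscene{n}.png")[180:280,270:390]
cv2.imwrite("pics/v.png",np.hstack([cv2.resize(t,(390,400),interpolation=3),cv2.resize(s,(390,400),interpolation=3)]))
E
```

```text
t 21.225 pos [ 0.4853 -0.1196  0.0076] units [ 0.015 -0.024  0.006] turn 0.005 q [-16.6  11.  123.7  -0.2  45.3  66. ] F [-3.5 -2.9  3.1] w 0.5491204654604177 gf 20.02297729253769
axes x [ 0.992  0.13  -0.001] y [ 0.13  -0.992  0.002] tilt [-0.001 -0.002 -1.   ]
top disc_face 0.65 [ 0.5735 -0.0136  0.0276]
-0.05 0.035; -0.046 0.033; -0.042 0.036; -0.038 0.035; -0.034 0.035; -0.03 0.035; -0.026 0.037; -0.022 0.054; -0.018 0.054; -0.014 0.055; -0.01 0.054; -0.006 0.055; -0.002 0.055; 
-0.05 0.035; -0.046 0.035; -0.042 0.035; -0.038 0.037; -0.034 0.035; -0.03 0.037; -0.026 0.041; -0.022 0.054; -0.018 0.053; -0.014 0.054;
```

View pics/v.png

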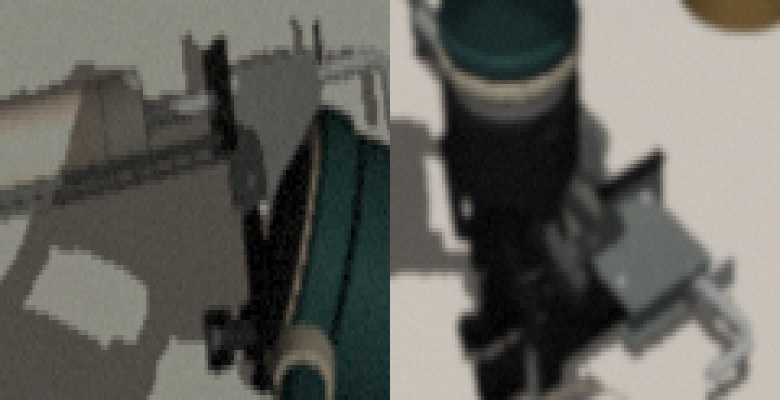

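The squeeze now stalls at 46.7 mm and 20 N, well short of the 37 mm stop. In the top crop the disc has gone into the cartridge tail (about 145,110). I'll check that the hold is stable.

apply_moves(
  targets="0.4 0 0 0 0; 0.4 0 0 0 0; 0.4 0 0 0 0; 0.4 0 0 0 0; 0.4 0 0 0 0; 0.4 0 0 0 0; 0.4 0 0 0 0; 0.4 0 0 0 0",
)

```text
time_s: 22.42
eef_pos: [0.4853, -0.1196, 0.0076]
ee_rot: [[0.992, 0.13, -0.001], [0.13, -0.992, -0.002], [-0.001, 0.002, -1.0]]
wrist_force: [-3.7, -3.8, 3.7]
grip_width: 0.553
gripper_force: 20.0
```

Run:
```python
from h import *
ws=[]
for k in range(6):
    imaging.read_camera("scene"); s=arm.observe(); ws.append((round(s["grip_width"],4),round(s["gripper_force"],1)))
print(ws)
for r in spotter.place_of("scene","cap")[:3]: print(r["score"],w("scene",r["xyz"]).round(3))
```

```text
[(0.5491, 20.0), (0.5575, 20.0), (0.5565, 20.0), (0.5559, 20.0), (0.5571, 20.0), (0.5565, 20.0)]
0.71 [0.461 0.208 0.003]
0.64 [0.537 0.3   0.002]
0.27 [0.535 0.295 0.014]
```

Stable: the opening holds at about 0.556 with 20 N, and the cap is still lying in front of the nozzle.

```bash
python3 -c "
from rig import job
print(job.close_job())"
```

```text
the job is handed in; nothing more can be done
None
```

I handed the job in at about 23 s: the cap lies on the worktop in front of the nozzle, and the fingers hold the trigger at a steady 20 N, stalled short of its stop with the disc on the piston.

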